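Load a stoppered culture tube into the tube spinner

ROBOT

A 6-joint arm with a two-finger parallel gripper is mounted at the origin on the work surface. World frame = base frame: x ahead of the robot, y to its left, z up, the work surface at z = 0. Lengths are in m, angles in rad, forces in N, time in s.
With the tool pointing down it reaches from about 0.3 to 0.85 m from the base axis. Payload 5.4 kg.
Tool frame: the origin (TCP) lies at the very end of the fingers, on their centre line; the grasp point (between the pads) lies 19 mm behind it; x points along the fingers, z is the direction in which the jaws open and shut, and the axes are right-handed (so a half turn about x gives the same grasp; the last joint's range is limited). The gripper opens to 85 mm and grips with 20 to 120 N. Pads are 22 mm wide; open, the fingers measure 114 mm over their backs; the gripper's body (76 mm by 85 mm) begins 54 mm behind the grasp point. The pads swing forward as they close: fully open they stand 13 mm farther back than shut.
Start: joints at [-1.535, 0.158, 1.597, -0, 1.386, -0.21], TCP at [0.14, -0.558, 0.231] pointing down, gripper open.
Joint ranges: [-2.91, 2.91], [-0.94, 2.29], [0.18, 2.7], [-1.29, 4.43], [0.17, 2.64], [-3, 3]. Speed limits (rad/s): [2.57, 2.57, 3.14, 3.14, 3.14, 3.14].

INTERFACE

Orientations are given as a unit quaternion [x, y, z, w].
In Python, from workcell import robot gives the robot as it stands.
- The arm moves only by the shell command python3 -m pendant 'ROWS' [OPENING]. ROWS is JSON, a list that holds one entry, the list of rows, each a list of 4 numbers: the shift along the tool's x, y, z in cm, then the turn about the tool's x in degrees. In form: [[[x, y, z, roll], ...]]. A call has 1 to 20 rows; each row shifts and turns the commanded pose from where the row before left it, along the tool's axes as they then stand; what a row does not reach is not made up. A row lasts 1/12 s, in which the tool goes at most 41.7 mm and 7.16 degrees, less where a joint would pass 70% of its speed; a pose out of reach is approached as far as the arm can. A call is refused whole if a number of a shift passes 4.17 or a number of a turn 7.16, either way. A call with a gripper value outside its range is refused whole. OPENING is the opening in per cent of the stroke, from 0 (shut) to 100 (fully open), set as the call begins (- or left out, the last holds). The fingers move at their own pace and stop on an object; the grip force is fixed at half the most. Time passes only in rows, so rows that do not move let the fingers close. It gives the time, the measured TCP pose, the force and the opening at its end, in the units of the state.
- robot.observe(): the state, without advancing time (a new reading comes with each control period).
- robot.grab_frame(name): name is "scene" or "top" or "wrist"; returns the picture (384x512x3 uint8, red, green, blue); there is no depth.
- robot.get_calibration(name): a dict with "camera_matrix" (3x3 intrinsics, pixels), "rvec" (rotation vector, rad) and "tvec" (3), from world to camera coordinates, as OpenCV has them. Camera axes: x right, y down, z forward; pixel columns grow to the right and rows downward; lengths in m; the calibration is good to about 2 mm. The wrist camera is an equidistant fisheye: a pixel r from the principal point sees the ray r / f radians off the axis. A picture is of the moment at which its call begins: read the wrist's pose just before it. get_calibration takes no time and is no camera call; for the wrist camera it gives the pose at the moment of the call.
- robot.finish_job(): hands the job in, once; it reports no verdict.
The state is a dict: "clock": time; "q": joint angles; "joint_vel": joint speeds; "tau": joint torques, N m; "eef_pos": TCP position; "orientation": TCP orientation; "ft_force": force on the tool from outside, world axes, zero at the start; "wrist_torque": the same for the moment, N m; "opening": finger opening in m.
Only numpy, scipy, OpenCV 4.12 (cv2) and the standard library are available. Lean on these libraries where they do the work, as an engineer would, in place of code of your own. Each camera call takes 0.05 s, during which the arm holds its last target. There are 200 camera calls.

TASK

Take the culture tube with the domed rubber stopper out of the slanted rack and set it in the tube spinner, round bottom in the motor head's cup and stopper towards the tailstock. Then slide the tailstock up until its spring-loaded cup is pushed part of the way in, so that the tube hangs straight between the two cups, clear of its rests; it is glass, so do not force it hard onto the spring's stop. Leave the other tube and the things around where they are.

Things in the scene. Friction and masses are not known exactly. Their poses are not given: they have to be found in the camera images.
- tube: Glass culture tube with a dark rubber stopper, 25 mm diameter, 60 to 120 g. Origin on its axis, local +x along the axis to the stopper; round bottom ends at x = -70 mm, glass mouth at +60. At first it lies in one of the rack's two places, 32 degrees up, stopper high. Grasp it on the glass between x = -35 and +10 mm, lift it out square to its axis
- tube_round (a point): centre of the tube's hemispherical bottom (radius 12.5 mm): on the tube's axis, 57.5 mm from its origin on the bottom side
- tube_mouth (a point): centre of the glass mouth, on the tube's axis. Beyond it the stopper: skirt 27 mm wide, then a dome of radius 12 mm whose tip is 20 to 32 mm beyond the mouth: how far it sticks out differs each time, is not measured, and does not change under the forces of this job
- rack: Steel slant rack, fixed, base 170 x 170 mm, origin under its middle, +x the way the tubes rise. Two places at y = +40 and -40 mm; a tube's origin lies at x = 0, z = 85 mm. Each place has two open vee saddles under the glass, 45 mm below and 42 mm above the tube's origin along it, and a 30 mm square stop plate at the tube's bottom
- capped_tube: The other tube in the rack, to be left alone: same glass (25 mm, bottom at x = -70 mm, glass to +52 mm), but with a flat cylindrical cap 33 mm wide and 22 mm long instead of the dome. Axes as for the tube
- spinner: Tube spinner, fixed, metal bed 460 x 110 x 20 mm. Origin on the table under where the tube's origin comes when seated; local +x is the spinning axis (90 mm above the table), from tailstock to motor head. Head: white block 85 x 95 mm, 140 mm tall, face at x = +100 mm, fixed conical cup before it. Two vee rests for the glass, 8 mm wide, at x = +22 and -50 mm
- rest_spot (a point): where the tube's origin can be laid in the two vee rests, clear of both cups (5 mm to spare along the axis either way): 86 mm above the table, 4 mm below the spinning axis, 28 mm short of the seated place. The rests then lie under the tube at x = +22 and -50 mm of its own. Pushed by the tailstock it slides into the head cup, and the cones lift it 4 mm
- head_seat (a point): where the centre of the tube's round bottom comes when seated in the head cup: on the spinning axis, 57.5 mm from the spinner's origin. The cup (cone, 30 degrees to its axis, mouth 36 mm wide) begins 6 mm before this point. Axes as spinner
- tail: Tailstock: grey block 50 x 80 mm, top 115 mm above the table, sliding along the spinner's x, held where it is left by 12 N of dry friction. Origin on the bed, 20 mm above the table, under the cup; it starts at spinner x = -170 to -140 mm and slides to -55 mm. Axes as the spinner's
- tail_cup (a point): where the stopper dome's centre sits in the tailstock cup before its spring gives, 90 mm above the table; moves with the block. Cup: cone, mouth 36 mm wide, 6 mm ahead of this point, on a sprung shaft out of the block. It starts to give at 3 N and takes 9 N when 10 mm in, at its stop
- tail_grip (a point): middle of the upright black fin on top of the tailstock block, 62 mm behind its cup and 135 mm above the table: 14 mm thick along the slide, 40 mm across, 40 mm tall. Push it from behind towards the head, or pinch it
- jar: open glass jar, 70 mm wide, 85 mm tall, origin at its foot; leave it alone
- dishes: stack of five dishes, 90 mm wide, 65 mm tall, origin at its foot; leave it alone
- burner: small bench burner, 80 mm foot, 140 mm tall, origin at its foot; leave it alone
Not all that is in view belongs to the job. Leave any brown look-alike of the tube alone.

How it is judged:
By the outcome, as a careful person would: the job done as asked, in the order asked, and still so for the second after the job is handed in, with the robot touching nothing.
It also fails if it takes over 62 s, if anything falls off the work surface, if the arm or the gripper's body presses on something with over 40 N, if the wrist force passes 120 N, or if a joint passes its speed limit or range.

## Working session

There is one attempt and no reset: what is moved stays moved. The work goes in short steps, Python scripts to look and compute and a shell command to move; the robot and the scene stay as the last step left them, time stands still between calls to the robot, and variables do not carry over. Pictures are saved under pics/ and viewed, about 8 in all and at most 12, crops included, and the job is handed in when it is done.

```bash
mkdir -p pics; ls; python3 - <<'E'
from workcell import robot
import cv2
for n in("scene","top"):
    f=robot.grab_frame(n); c=robot.get_calibration(n)
    cv2.imwrite(f"pics/{n}0.png",cv2.resize(f[:,:,::-1],(800,600),interpolation=cv2.INTER_CUBIC))
    cv2.imwrite(f"pics/{n}0raw.png",f[:,:,::-1])
    print(n,c)
print(robot.observe())
E
```

```text
pics
scene {'camera_matrix': array([[446.52541146,   0.        , 249.69545545],
       [  0.        , 446.52541146, 194.09220789],
       [  0.        ,   0.        ,   1.        ]]), 'rvec': array([ 1.52853082,  2.00845267, -0.83304382]), 'tvec': array([ 0.25294598, -0.29977677,  1.60457029])}
top {'camera_matrix': array([[347.31176373,   0.        , 254.28253848],
       [  0.        , 347.31176373, 192.31140704],
       [  0.        ,   0.        ,   1.        ]]), 'rvec': array([ 2.12191749, -2.10526775,  0.19245007]), 'tvec': array([-0.09848629,  0.58972137,  0.9948135 ])}
{'clock': 0.1, 'q': array([-1.53510814e+00,  1.59008837e-01,  1.59810529e+00, -3.52579084e-05,
        1.38618976e+00, -2.10085355e-01]), 'joint_vel': array([-0.00085887, -0.00060096, -0.00401836,  0.00037908,  0.00184964,
        0.00093425]), 'tau': array([-4.23609627e-04, -3.96990430e+01, -3.32337821e+01, -2.97961788e-04,
        4.16113864e-03,  7.13895503e-06]), 'eef_pos': array([ 0.13985881, -0.5571749 ,  0.23040304]), 'orientation': array([ 0.43539419,  0.55791784, -0.43448307,  0.55712122]), 'ft_force': array([0.47339088, 0.28462972, 0.34627758]), 'wrist_torque': array([-0.06690355, -0.02597127, -0.01350437]), 'opening': 0.08522265365214073}
```

View pics/top0.png

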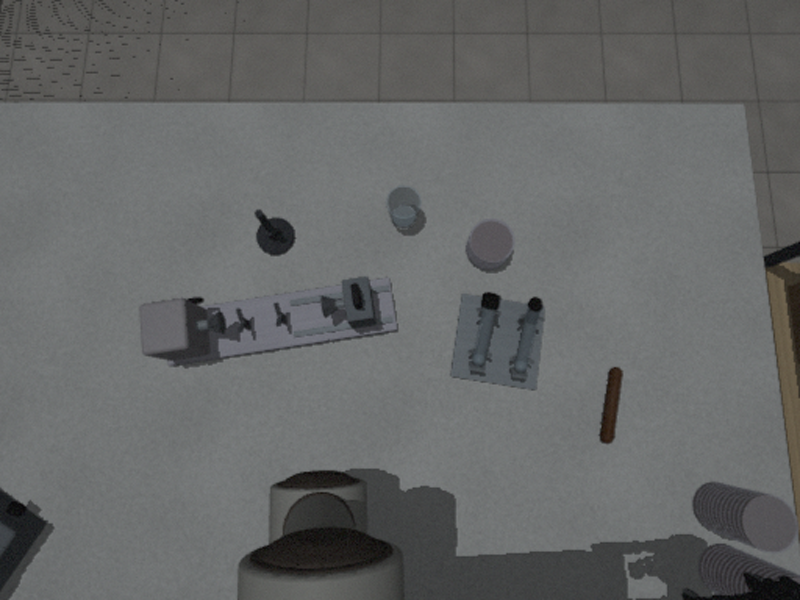

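View pics/scene0.png

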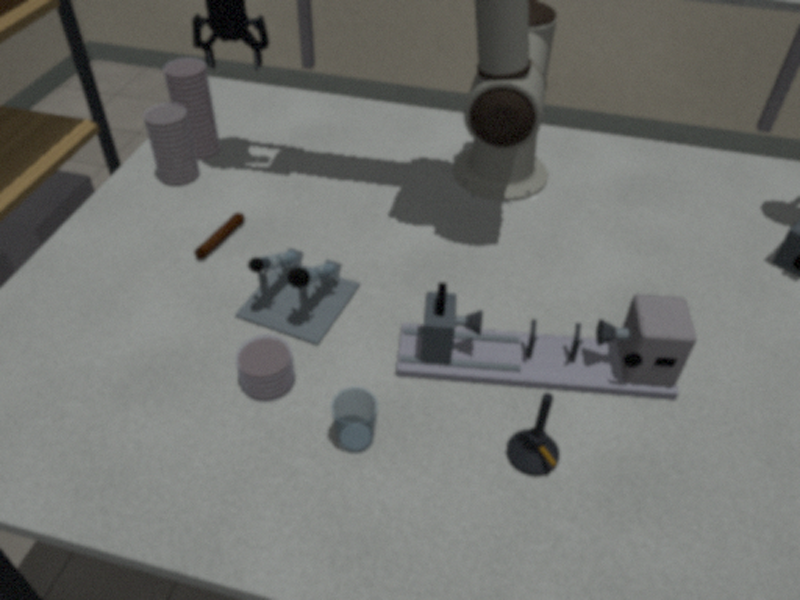

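Top view: the rack is at about (498,340). The left tube has the wide flat cap (490,300) and the right one the narrower dome (535,303). The spinner's head is at the left (178,328), its tailstock at (358,300). I'll enlarge both.

```bash
python3 - <<'E'
import cv2,numpy as np
a=cv2.imread("pics/top0raw.png")
def enh(c): return cv2.convertScaleAbs(c,alpha=1.7)
# spinner crop cols 85-265 rows 170-240 x4.4 ; rack cols 280-360 rows 180-255
s=cv2.resize(a[170:240,85:265],None,fx=4.4,fy=4.4,interpolation=cv2.INTER_CUBIC)
r=cv2.resize(a[182:254,280:360],None,fx=4,fy=4,interpolation=cv2.INTER_CUBIC)
o=np.zeros((600,800,3),np.uint8)
o[:s.shape[0],:s.shape[1]]=enh(s); o[310:310+r.shape[0],:r.shape[1]]=enh(r)
b=cv2.imread("pics/scene0raw.png")
t=cv2.resize(b[150:222,150:232],None,fx=4,fy=4,interpolation=cv2.INTER_CUBIC)
o[310:310+t.shape[0],400:400+t.shape[1]]=enh(t)
cv2.imwrite("pics/crop1.png",o)
E
cat > h.py <<'E'
import numpy as np,cv2
from workcell import robot
from scipy.spatial.transform import Rotation as R
def onplane(name,px,z):
    c=robot.get_calibration(name);K=c["camera_matrix"];M=cv2.Rodrigues(c["rvec"])[0];t=c["tvec"]
    o=-M.T@t; d=M.T@np.linalg.solve(K,[px[0],px[1],1.]); return o+d*(z-o[2])/d[2]
def proj(name,P):
    c=robot.get_calibration(name)
    return cv2.projectPoints(np.array(P,float).reshape(-1,1,3),c["rvec"],c["tvec"],c["camera_matrix"],None)[0].reshape(-1,2)
E
```

```text
(no output)
```

View pics/crop1.png

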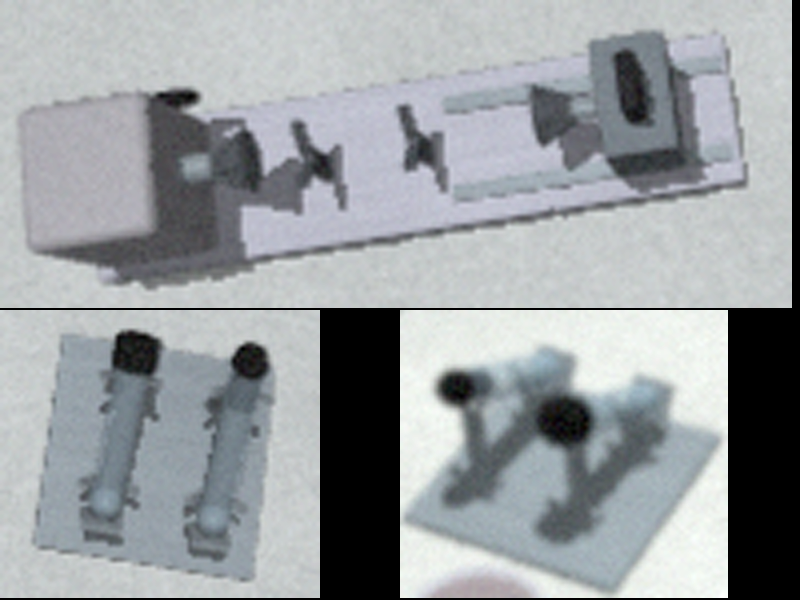

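Crop: the domed tube is the right one in the top view (dome at crop (249,361), bottom at (208,520)) and the farther one in the scene view. The rack corners, tailstock block, fin and head top are all readable. Next I fit the poses.

```bash
python3 - <<'E'
from h import *
from scipy.optimize import least_squares
def S(x,y): return np.array([x/4.4+85,y/4.4+170])
def Q(x,y): return np.array([x/4+280,(y-310)/4+182])
def w(p,L):
    L=np.array(L,float);c,s=np.cos(p[2]),np.sin(p[2])
    return np.c_[p[0]+c*L[:,0]-s*L[:,1],p[1]+s*L[:,0]+c*L[:,1],L[:,2]]
# rack, +x up in image = world +x, y left
ob=np.array([Q(62,333),Q(37,545),Q(250,580),Q(275,370)])
def f(p): return (proj("top",w(p,[[.085,.085,.006],[-.085,.085,.006],[-.085,-.085,.006],[.085,-.085,.006]]))-ob).ravel()
r=least_squares(f,[.5,-.3,0]);print("rack",r.x,np.round(r.fun,1))
c,s=np.cos(np.radians(32)),np.sin(np.radians(32))
T=[[d*c,-.04,.085+d*s] for d in(-.0575,.06,.0745)]
P=w(r.x,T);print(P); 
uv=proj("top",P);print("crop px", (uv-[280,182])*4+[0,310]); print("scene crop",(proj("scene",P)-150)*4+[400,310])
# spinner
L=[[.185,-.0475,.14],[.1,-.0475,.14],[.1,.0475,.14],[.185,.0475,.14]]
# world: spinner x to image left (world +y), spinner y = world -x => image down
ob=np.array([S(22,108),S(150,95),S(157,250),S(30,250),
  S(590,42),S(663,32),S(683,152),S(610,167),S(635,62+26),S(727,35),S(747,182)])
def g(p):
    t=p[3]-.062
    A=L+[[t+.025,-.04,.115],[t-.025,-.04,.115],[t-.025,.04,.115],[t+.025,.04,.115],[t,0,.155],[p[4],-.055,.02],[p[4],.055,.02]]
    return (proj("top",w(p,A))-ob).ravel()
r=least_squares(g,[.5,.2,1.6,-.15,-.27],loss="soft_l1");print("spin",r.x);print(np.round(g(r.x).reshape(-1,2),1))
p=r.x
print("axis pts",w(p,[[-.028,0,.086],[.0575,0,.09],[p[3],0,.09],[p[3]-.062,0,.135]]))
pts=w(p,[[.1-.0,-.0475,.14],[.185,-.0475,.14],[.1,.0475,.14],[p[3]-.062,0,.155],[p[3],0,.09],[.0515,0,.09],[.022,0,.075],[-.05,0,.075]])
b=cv2.imread("pics/scene0raw.png");a=cv2.imread("pics/top0raw.png")
def draw(im,n,x0,y0,W,H,k):
    o=cv2.convertScaleAbs(cv2.resize(im[y0:y0+H,x0:x0+W],None,fx=k,fy=k,interpolation=cv2.INTER_CUBIC),alpha=1.6)
    for u in proj(n,np.r_[pts,P]): cv2.circle(o,tuple(int(v) for v in((u-[x0,y0]+.5)*k)),2,(0,0,255),-1)
    return o
o=np.zeros((600,800,3),np.uint8)
d=draw(b,"scene",150,145,300,110,2.66);o[:d.shape[0],:d.shape[1]]=d[:, :800]
d=draw(a,"top",85,165,275,95,2.9);o[300:300+d.shape[0],:d.shape[1]]=d
cv2.imwrite("pics/fit.png",o)
E
```

```text
rack [ 0.51901945 -0.29598204 -0.15242183] [ 0.2  0.1 -1.1  0.3  0.5  0.5  0.3 -0.8]
[[ 0.46474873 -0.32811452  0.05452964]
 [ 0.56323912 -0.34324395  0.11679516]
 [ 0.57539325 -0.34511099  0.12447899]]
crop px [[212.62771834 520.8817745 ]
 [247.73968722 374.9512135 ]
 [252.28286085 356.06910868]]
scene crop [[545.75023664 365.21162499]
 [463.40043381 382.54268157]
 [452.18521054 384.90299893]]
spin [ 0.54598647  0.176464    1.73266339 -0.14174125 -0.26793358]
[[-0.9  0.6]
 [ 0.3 -1.1]
 [ 1.4 -2.8]
 [-0.6  1.9]
 [ 0.2  0.5]
 [ 0.8  0.2]
 [ 0.2  0. ]
 [-0.6 -0.7]
 [-0.7 -0.6]
 [-0.3  0.1]
 [ 0.5  0.8]]
axis pts [[ 0.55049899  0.14883001  0.086     ]
 [ 0.53671971  0.23321236  0.09      ]
 [ 0.56882966  0.03657558  0.09      ]
 [ 0.57882165 -0.02461396  0.135     ]]
```

View pics/fit.png

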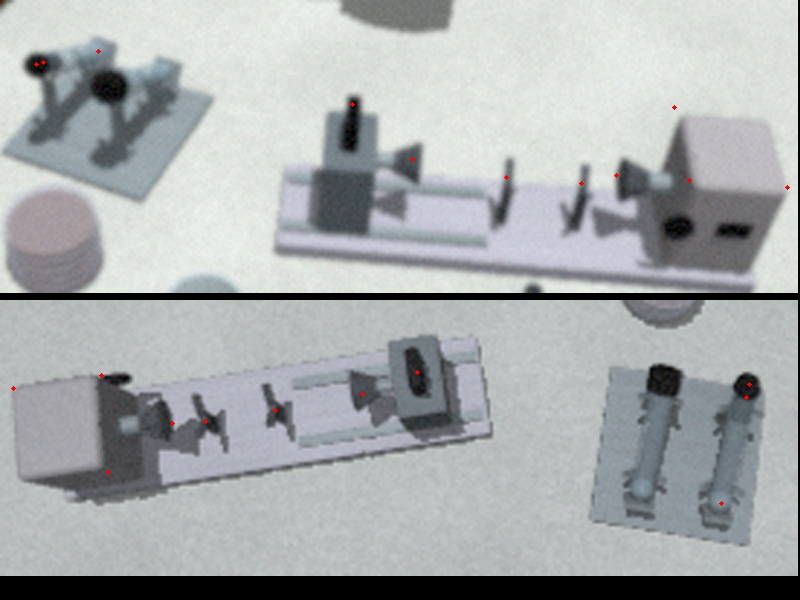

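The fit is within about 3 mm: the rests, cups and fin coincide with the dots, and the tube sits about 1 px left of its prediction in the top view. I'll move over the rack, using the half-turn that keeps joint 6 in range at the spinner.

```bash
python3 -m pendant '[[[0,3.41,-1.07,0],[0,3.41,-1.07,0],[0,3.41,-1.07,0],[0,3.41,-1.07,0],[0,3.41,-1.07,0],[0,3.41,-1.07,0],[0,3.41,-1.07,0],[0,3.41,-1.07,0],[0,3.41,-1.07,0],[0,3.41,-1.07,0],[0,3.41,-1.07,0],[0,3.41,-1.07,0]]]' 50
python3 -m pendant '[[[0,0,0,-6.5],[0,0,0,-6.5],[0,0,0,-6.5],[0,0,0,-6.5],[0,0,0,-6.5],[0,0,0,-6.5],[0,0,0,-6.5],[0,0,0,-6.5],[0,0,0,-6.5],[0,0,0,-6.5],[0,0,0,-6.5],[0,0,0,-6.5],[0,0,0,-6.5],[0,0,0,-6.5],[0,0,0,-6.5],[0,0,0,-6.5],[0,0,0,-6.5],[0,0,0,-6.5],[0,0,0,-6.5],[0,0,0,-6.5]]]'
python3 -m pendant '[[[0,0,0,-6.8],[0,0,0,-6.8],[0,0,0,-6.8],[0,0,0,-6.8],[0,0,0,0],[0,0,0,0]]]'
cat >> h.py <<'E'
def st():
    s=robot.observe();M=R.from_quat(s["orientation"]).as_matrix()
    print("t %.2f"%s["clock"],"pos",s["eef_pos"].round(4),"xax",M[:,0].round(3),"zyaw %.2f"%np.degrees(np.arctan2(M[1,2],M[0,2])),"q",s["q"].round(2),"F",s["ft_force"].round(1),"op %.4f"%s["opening"]);return s,M
def go(target):
    s,M=st();print("tool shift cm",(M.T@(np.array(target)-s["eef_pos"])*100).round(2))
def wproj(P,c):
    M=cv2.Rodrigues(c["rvec"])[0];X=np.atleast_2d(P)@M.T+c["tvec"];K=c["camera_matrix"]
    r=np.hypot(X[:,0],X[:,1]);th=np.arctan2(r,X[:,2]);return np.c_[K[0,2]+K[0,0]*th*X[:,0]/r,K[1,2]+K[1,1]*th*X[:,1]/r]
def wray(px,c):
    M=cv2.Rodrigues(c["rvec"])[0];K=c["camera_matrix"];u=(np.array(px)-K[:2,2])/[K[0,0],K[1,1]];th=np.hypot(*u)
    d=np.r_[u/th*np.sin(th),np.cos(th)];return -M.T@c["tvec"],M.T@d
def wplane(px,c,z):
    o,d=wray(px,c);return o+d*(z-o[2])/d[2]
def axismeet(px,c,p,yaw,elev):
    "wrist ray meets vertical plane through p with heading yaw - not used"
E
python3 - <<'E'
from h import *
import pickle
s,M=st();c=robot.get_calibration("wrist");f=robot.grab_frame("wrist")
pickle.dump(c,open("w1.pkl","wb"));print(c["camera_matrix"],-cv2.Rodrigues(c["rvec"])[0].T@c["tvec"],cv2.Rodrigues(c["rvec"])[0][2])
cv2.imwrite("pics/w1.png",cv2.convertScaleAbs(cv2.resize(f[:,:,::-1],(768,576),interpolation=cv2.INTER_CUBIC),alpha=1.5))
E
```

```text
clock: 1.1
eef_pos: [0.5067, -0.3322, 0.2308]
orientation: [0.435, 0.558, -0.435, 0.557]
ft_force: [0.4, -1.1, -0.3]
opening: 0.0426
clock: 2.77
eef_pos: [0.5053, -0.3333, 0.2307]
orientation: [-0.323, 0.629, 0.324, 0.629]
ft_force: [-0.5, -1.2, -0.2]
opening: 0.0427
clock: 3.27
eef_pos: [0.5054, -0.3334, 0.2309]
orientation: [-0.459, 0.537, 0.46, 0.537]
ft_force: [-0.0, -0.3, 0.2]
opening: 0.0427
t 3.27 pos [ 0.5054 -0.3334  0.2309] xax [-0.001  0.001 -1.   ] zyaw 81.09 q [-0.78  0.24  1.51  0.    1.4  -2.2 ] F [-0.  -0.3  0.2] op 0.0427
[[297.31863964   0.         253.78805567]
 [  0.         297.31863964 192.6710199 ]
 [  0.           0.           1.        ]] [ 0.43865221 -0.32256607  0.37410977] [ 0.26417885 -0.0423715  -0.96354252]
```

View pics/w1.png

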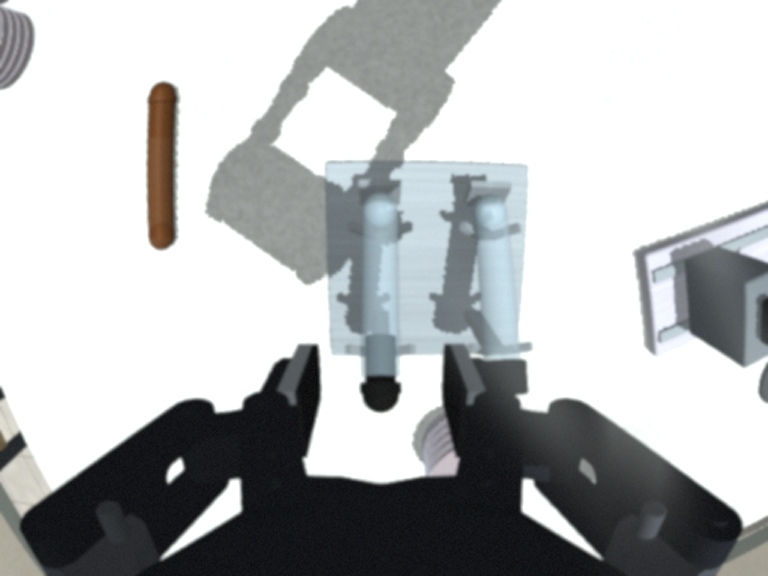

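Wrist view: the tube's round bottom is at about (380,212), its axis runs through (381,300), and the dome is at (380,395). The tube lies between the jaws (inner faces 318 and 445 at the tips). Now to put numbers on it.

```bash
python3 - <<'E'
from h import *
import pickle
c=pickle.load(open("w1.pkl","rb"))
print("round",wplane(np.array([380,211])/1.5-.17,c,.0545))
for z in(.07,.085,.1):print("axis",z,wplane(np.array([381,300])/1.5-.17,c,z))
print("dome",wplane(np.array([380,393])/1.5-.17,c,.1275))
for n,p in(("TL",(327,162)),("TR",(527,166)),("BL",(331,354))):print(n,wplane(np.array(p)/1.5-.17,c,.006))
print("tip mid",wplane(np.array([381.5,345])/1.5,c,.2309))
yaw=-.1524;o=np.array([.5129,-.3335,.085]);d=np.r_[np.cos(.5585)*np.array([np.cos(yaw),np.sin(yaw)]),np.sin(.5585)]
print((wproj([o-.0575*d,o,o+.06*d,o+.0745*d],c)+.17)*1.5)
E
```

```text
round [ 0.4687094  -0.32824224  0.0545    ]
axis 0.07 [ 0.52988356 -0.33712924  0.07      ]
axis 0.085 [ 0.52538364 -0.33641092  0.085     ]
axis 0.1 [ 0.52088372 -0.33569261  0.1       ]
dome [ 0.57271354 -0.34445857  0.1275    ]
TL [ 0.42597103 -0.36555603  0.006     ]
TR [ 0.4520608 -0.2002006  0.006    ]
BL [ 0.59252941 -0.39274601  0.006     ]
tip mid [ 0.49789176 -0.33171898  0.2309    ]
[[382.0912364  205.06198915]
 [382.39731674 281.73097015]
 [382.71813745 371.44245525]
 [382.79241373 393.99357852]]
```

Two views agree: the tube's origin is at about (0.515, -0.336, 0.085), yaw -9°. I'll descend to tube x ≈ -12 mm and close.

```bash
python3 -m pendant '[[[3.5,0,-0.16,0],[3.5,0,0,0],[3.5,0,0,0],[3,0,0,0],[2,0,0,0],[1.8,0,0,0],[0,0,0,0],[0,0,0,0]]]' 50
python3 -m pendant '[[[0,0,0,0],[0,0,0,0],[0,0,0,0],[0,0,0,0],[0,0,0,0],[0,0,0,0],[0,0,0,0],[0,0,0,0]]]' 10; python3 -c "
from h import *
st()"
```

```text
clock: 3.98
eef_pos: [0.5047, -0.3346, 0.0575]
orientation: [-0.459, 0.537, 0.461, 0.537]
ft_force: [-0.9, 0.2, -0.9]
opening: 0.0427
clock: 4.65
eef_pos: [0.5063, -0.3344, 0.0603]
orientation: [-0.461, 0.536, 0.46, 0.537]
ft_force: [0.2, 5.3, 2.6]
opening: 0.0235
t 4.65 pos [ 0.5063 -0.3344  0.0603] xax [ 0.002  0.001 -1.   ] zyaw 81.25 q [-0.78  0.42  1.64  0.    1.08 -2.2 ] F [0.2 5.3 2.6] op 0.0235
```

```bash
python3 -m pendant '[[[-0.4,0.25,0,0],[-0.85,0.53,0,0],[-1.27,0.8,0,0],[-1.7,1.06,0,0],[-1.7,1.06,0,0],[-3.5,0,0,0],[-3.5,0,0,0],[-3,0,0,0],[0,0,0,0],[0,0,0,0]]]'
python3 - <<'E'
from h import *
import pickle
s,M=st();c=robot.get_calibration("wrist");f=robot.grab_frame("wrist")
pickle.dump(c,open("w2.pkl","wb"))
g=robot.grab_frame("scene")
a=cv2.convertScaleAbs(cv2.resize(f[:,:,::-1][90:300,130:380],(500,420),interpolation=cv2.INTER_CUBIC),alpha=1.3)
b=cv2.convertScaleAbs(cv2.resize(g[:,:,::-1][60:220,110:260],(300,320),interpolation=cv2.INTER_CUBIC),alpha=1.6)
o=np.zeros((420,800,3),np.uint8);o[:,:500]=a;o[:320,500:]=b
cv2.imwrite("pics/w2.png",o)
E
```

```text
clock: 5.48
eef_pos: [0.4694, -0.3311, 0.2214]
orientation: [-0.463, 0.537, 0.458, 0.537]
ft_force: [1.0, 0.0, -2.6]
opening: 0.0238
t 5.48 pos [ 0.4694 -0.3311  0.2214] xax [ 0.004 -0.005 -1.   ] zyaw 81.25 q [-0.82  0.16  1.62 -0.    1.36 -2.24] F [ 1.   0.  -2.6] op 0.0238
```

View pics/w2.png

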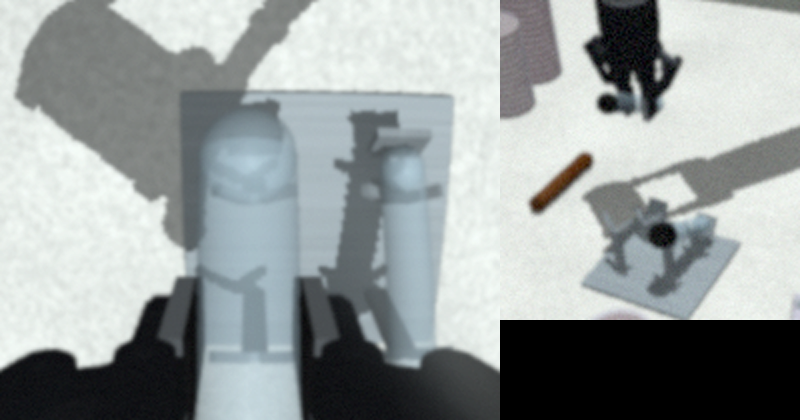

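The tube is held by the glass and lifted clear, the capped tube still in its place; the bottom hemisphere's centre is at about crop (250,153). Next: estimate grasp offset and tilt, and the shift to the spinner.

```bash
python3 - <<'E'
from h import *
import pickle
c=pickle.load(open("w2.pkl","rb"))
G=np.array([.4694,-.3311,.2404]);yw=np.radians(81.25-90)
def sil(t,l):
    d=np.r_[np.cos(t)*np.cos(yw),np.cos(t)*np.sin(yw),np.sin(t)]
    C=G-l*d
    S=R.random(3000,random_state=1).as_matrix()[:,0]*.0125+C
    u=(wproj(S,c)-[130,90])*2+.5
    k=u[:,1].min();return (wproj(C,c)[0]-[130,90])*2,k,u[:,0].min(),u[:,0].max()
for t in(20,26,32,38):
    for l in(.040,.045,.05): print(t,l,[np.round(v,1) for v in sil(np.radians(t),l)])
E
```

```text
20 0.04 [array([246.4, 171.9]), np.float64(119.6), np.float64(194.1), np.float64(299.6)]
20 0.045 [array([246.4, 151.1]), np.float64(99.1), np.float64(194.4), np.float64(299.5)]
20 0.05 [array([246.4, 130.5]), np.float64(78.9), np.float64(194.7), np.float64(299.2)]
26 0.04 [array([246.5, 175. ]), np.float64(124.2), np.float64(195.7), np.float64(298.3)]
26 0.045 [array([246.5, 155.2]), np.float64(104.9), np.float64(196.2), np.float64(297.9)]
26 0.05 [array([246.6, 135.8]), np.float64(85.9), np.float64(196.7), np.float64(297.6)]
32 0.04 [array([246.6, 179.6]), np.float64(130.3), np.float64(197.3), np.float64(297.0)]
32 0.045 [array([246.7, 160.9]), np.float64(112.1), np.float64(197.9), np.float64(296.5)]
32 0.05 [array([246.7, 142.7]), np.float64(94.5), np.float64(198.5), np.float64(296.1)]
38 0.04 [array([246.7, 185.6]), np.float64(137.6), np.float64(198.7), np.float64(295.8)]
38 0.045 [array([246.8, 168.1]), np.float64(120.7), np.float64(199.4), np.float64(295.3)]
38 0.05 [array([246.9, 151.1]), np.float64(104.3), np.float64(200.1), np.float64(294.7)]
```

Tilt 32°, the grasp about 10.5 mm below the tube's origin. Now over the spinner, with a 72° turn.

```bash
python3 -m pendant '[[[0,0,1.5,0],[0,-0.03,3,0],[0,-0.03,3.5,0],[0,-0.03,3.5,0],[0,-0.03,3.5,0],[0,-0.03,3.5,0],[0,-0.03,3.5,0],[0,-0.03,3.5,0],[0,-0.03,3.5,0],[0,-0.03,3.5,0],[0,-0.03,3.5,0],[0,-0.03,3.5,0],[0,-0.03,3.5,0],[0,-0.03,3.5,0],[0,-0.03,3.15,0],[0,0,0,0]]]'
python3 -m pendant '[[[0,0,0,4],[0,0,0,6],[0,0,0,6],[0,0,0,6],[0,0,0,6],[0,0,0,6],[0,0,0,6],[0,0,0,6],[0,0,0,6],[0,0,0,6],[0,0,0,6],[0,0,0,5],[0,0,0,3],[0,0,0,0],[0,0,0,0]]]'
python3 - <<'E'
from h import *
import pickle
s,M=st();c=robot.get_calibration("wrist");f=robot.grab_frame("wrist")
pickle.dump(c,open("w3.pkl","wb"))
p=[.546,.1765,1.7327];e=np.array([np.cos(p[2]),np.sin(p[2])])
a=cv2.convertScaleAbs(cv2.resize(f[:,:,::-1][30:330,60:460],(800,600),interpolation=cv2.INTER_CUBIC),alpha=1.1)
cv2.imwrite("pics/w3.png",a)
for x,z in((.0515,.09),(.022,.0717),(.1,.09),(.1,.14)):
    P=np.r_[np.array(p[:2])+x*e,z];print(x,z,((wproj(P,c)-[60,30])*2+.5).round(1))
E
```

```text
clock: 6.92
eef_pos: [0.5464, 0.1662, 0.2157]
orientation: [-0.461, 0.536, 0.463, 0.535]
ft_force: [-0.2, -0.1, -1.0]
opening: 0.0234
clock: 8.17
eef_pos: [0.547, 0.1606, 0.2163]
orientation: [-0.058, 0.706, 0.058, 0.704]
ft_force: [0.1, 1.0, -0.7]
opening: 0.0236
t 8.17 pos [0.547  0.1606 0.2163] xax [-0.003 -0.    -1.   ] zyaw 9.37 q [ 0.07  0.16  1.63 -0.    1.36 -0.09] F [ 0.1  1.  -0.7] op 0.0236
0.0515 0.09 [[391.9 165.6]]
0.022 0.0717 [[391.7 226.2]]
0.1 0.09 [[392.1  59.7]]
0.1 0.14 [[392.6  36.6]]
```

View pics/w3.png

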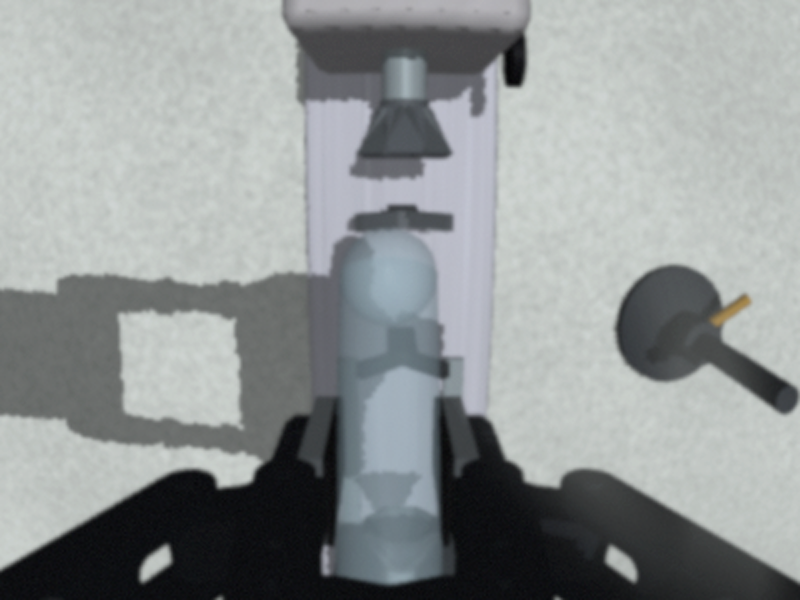

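Wrist view: the head cup's mouth is centred at about (404.5,155), the stem at (405,75), the rests at (402,215) and (402.5,345), and the bed's edges at 305 and 496 (row 250). The tube's end is centred at (390,270). The spinner axis is therefore a few mm farther right (+x) than the fit, so I'll measure it relative to the held tube.

```bash
python3 - <<'E'
from h import *
import pickle
c=pickle.load(open("w3.pkl","rb"))
def q(x,y,z): return wplane((np.array([x,y])-.5)/2+[60,30],c,z)
p=[.546,.1765,1.7327];e=np.array([np.cos(p[2]),np.sin(p[2])]);n=np.array([e[1],-e[0]]) # n ~ world +x
def rel(n_,P): d=P[:2]-np.array(p[:2]);print(n_,P.round(4),"along %.1f lat %.1f mm"%(d@e*1e3,d@n*1e3))
rel("cup mouth mid",q(404.5,156,.09)); rel("mouth low-rim?",q(404.5,156,.108))
rel("stem",q(405,75,.09)); rel("rest1",q(402,214,.08)); rel("rest2",q(402.5,345,.08))
rel("bedL",q(305,250,.02));rel("bedR",q(496,250,.02));rel("bedL2",q(306,120,.02));rel("bedR2",q(496.5,120,.02));rel("bedR3",q(488,400,.02))
rel("head L",q(286,20,.14));rel("head R",q(528,20,.14))
s=robot.observe();rel("TCP",s["eef_pos"]);rel("tube round",q(389.5,277,s["eef_pos"][2]+.019-.025))
E
```

```text
cup mouth mid [0.5425 0.2326 0.09  ] along 55.9 lat 5.6 mm
mouth low-rim? [0.5421 0.2323 0.108 ] along 55.6 lat 5.2 mm
stem [0.5367 0.2691 0.09  ] along 92.9 lat 5.8 mm
rest1 [0.5461 0.2056 0.08  ] along 28.7 lat 4.8 mm
rest2 [0.5571 0.1423 0.08  ] along -35.6 lat 5.5 mm
bedL [0.4962 0.1714 0.02  ] along 3.0 lat -50.0 mm
bedR [0.6056 0.1896 0.02  ] along 3.4 lat 60.9 mm
bedL2 [0.4858 0.2458 0.02  ] along 78.1 lat -48.3 mm
bedR2 [0.5921 0.2638 0.02  ] along 78.7 lat 59.6 mm
bedR3 [0.6203 0.097  0.02  ] along -90.4 lat 60.6 mm
head L [0.49   0.2764 0.14  ] along 107.6 lat -39.2 mm
head R [0.578  0.2918 0.14  ] along 108.6 lat 50.1 mm
TCP [0.5473 0.1606 0.2165] along -15.9 lat -1.3 mm
tube round [0.5412 0.1996 0.2105] along 23.6 lat -1.0 mm
```

```bash
python3 -m pendant '[[[0,0.21,0.66,0],[2,0,0,0],[3,0,0,0],[3,0,0,0],[2,0,0,0],[1.2,0,0,0],[0.5,0,0,0],[0,0,0,0]]]'
python3 -m pendant '[[[0.3,0,0,0],[0.3,0,0,0],[0.3,0,0,0],[0,0,0,0]]]'
python3 -m pendant '[[[0.2,0,0,0],[0.2,0,0,0],[0,0,0,0]]]'
```

```text
clock: 8.88
eef_pos: [0.554, 0.1637, 0.0997]
orientation: [-0.057, 0.705, 0.057, 0.704]
ft_force: [-0.8, 0.5, -0.3]
opening: 0.0237
clock: 9.22
eef_pos: [0.5546, 0.1638, 0.0923]
orientation: [-0.057, 0.705, 0.057, 0.705]
ft_force: [-2.3, 0.0, 2.3]
opening: 0.0238
clock: 9.47
eef_pos: [0.5548, 0.1627, 0.0896]
orientation: [-0.058, 0.705, 0.057, 0.705]
ft_force: [-5.9, -4.7, 12.2]
opening: 0.0234
```

```bash
python3 -m pendant '[[[0.2,0,-0.1,0],[0.2,0,0,0],[0.2,0,0,0],[0,0,0,0]]]'
python3 - <<'E'
from h import *
import pickle
s,M=st();c=robot.get_calibration("wrist");f=robot.grab_frame("wrist");g=robot.grab_frame("scene")
pickle.dump(c,open("w4.pkl","wb"))
a=cv2.convertScaleAbs(cv2.resize(f[:,:,::-1][60:285,105:405],(480,360),interpolation=cv2.INTER_CUBIC),alpha=1.2)
b=cv2.convertScaleAbs(cv2.resize(g[:,:,::-1][140:260,250:450],(800,480)[:2],interpolation=cv2.INTER_CUBIC),alpha=1.6)
o=np.zeros((600,800,3),np.uint8);o[:240,:320]=cv2.resize(a,(320,240));o[240:]=b[:360]
cv2.imwrite("pics/w4.png",o)
E
```

```text
clock: 9.8
eef_pos: [0.5545, 0.1619, 0.0839]
orientation: [-0.059, 0.704, 0.056, 0.705]
ft_force: [-5.1, -7.3, 11.2]
opening: 0.0236
t 9.80 pos [0.5545 0.1619 0.0839] xax [ 0.002 -0.003 -1.   ] zyaw 9.32 q [ 0.08  0.32  1.71 -0.    1.11 -0.08] F [-5.1 -7.3 11.2] op 0.0236
```

View pics/w4.png

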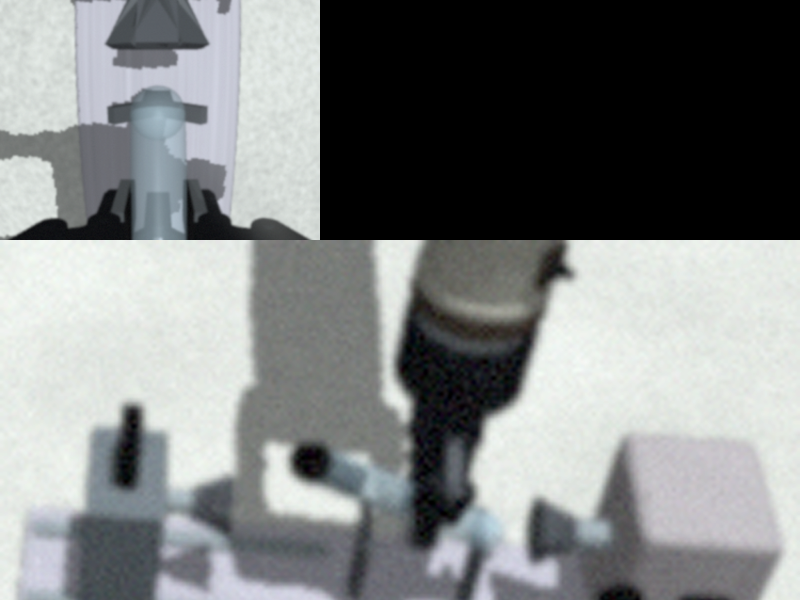

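The tube's bottom is in the head-side rest and the tube is pivoting flat at a steady 11 N; the head cup is clear ahead. I'll carry on down.

```bash
python3 -m pendant '[[[0.25,0.05,-0.05,0],[0.25,0.05,0,0],[0.25,0,0,0],[0,0,0,0]]]'
python3 -m pendant '[[[0.25,0,0,0],[0.2,0,0,0],[0,0,0,0]]]'
python3 -m pendant '[[[0.15,0,0,0],[0.15,0,0,0],[0,0,0,0]]]'
```

```text
clock: 10.23
eef_pos: [0.5543, 0.1633, 0.0762]
orientation: [-0.058, 0.704, 0.057, 0.706]
ft_force: [-2.8, -5.0, 8.8]
opening: 0.0234
clock: 10.48
eef_pos: [0.5542, 0.1633, 0.0716]
orientation: [-0.058, 0.704, 0.057, 0.706]
ft_force: [-3.0, -5.0, 9.4]
opening: 0.0236
clock: 10.73
eef_pos: [0.5541, 0.1632, 0.0685]
orientation: [-0.058, 0.704, 0.057, 0.706]
ft_force: [-3.0, -6.2, 8.4]
opening: 0.0236
```

```bash
python3 -m pendant '[[[0.15,0,0,0],[0,0,0,0]]]'
python3 -m pendant '[[[0.15,0,0,0],[0,0,0,0]]]'
python3 -m pendant '[[[0.15,0,0,0],[0,0,0,0]]]'
```

```text
clock: 10.9
eef_pos: [0.5542, 0.1632, 0.0672]
orientation: [-0.058, 0.704, 0.057, 0.706]
ft_force: [-2.6, -5.5, 9.3]
opening: 0.0235
clock: 11.07
eef_pos: [0.554, 0.1632, 0.0656]
orientation: [-0.058, 0.704, 0.057, 0.706]
ft_force: [-4.0, -6.1, 10.7]
opening: 0.0238
clock: 11.23
eef_pos: [0.554, 0.1633, 0.064]
orientation: [-0.058, 0.704, 0.057, 0.706]
ft_force: [-3.1, -6.4, 9.2]
opening: 0.0236
```

```bash
python3 -m pendant '[[[0.15,0,0,0],[0,0,0,0]]]'
python3 -m pendant '[[[0.15,0,0,0],[0,0,0,0]]]'
python3 - <<'E'
from h import *
s,M=st();g=robot.grab_frame("scene")
cv2.imwrite("pics/w5.png",cv2.convertScaleAbs(cv2.resize(g[:,:,::-1][160:260,270:440],(765,450),interpolation=cv2.INTER_CUBIC),alpha=1.6))
E
```

```text
clock: 11.4
eef_pos: [0.554, 0.1633, 0.0639]
orientation: [-0.058, 0.704, 0.057, 0.705]
ft_force: [-9.4, -6.9, 17.0]
opening: 0.0231
clock: 11.57
eef_pos: [0.5541, 0.1633, 0.0638]
orientation: [-0.058, 0.704, 0.057, 0.705]
ft_force: [-13.0, -8.2, 26.9]
opening: 0.0238
t 11.57 pos [0.5541 0.1633 0.0638] xax [ 0.002 -0.002 -1.   ] zyaw 9.33 q [ 0.08  0.35  1.72 -0.    1.07 -0.08] F [-13.   -8.2  26.9] op 0.0238
```

View pics/w5.png

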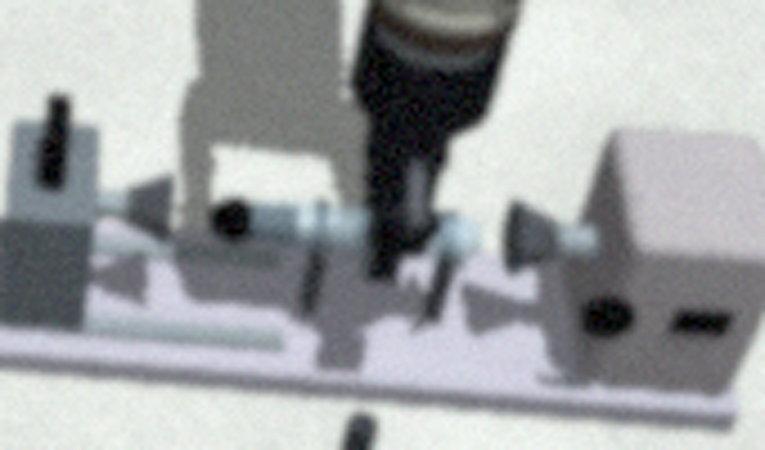

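The tube lies flat in both rests, with the head cup ahead of its bottom and the stopper facing the tailstock. I'll relieve the load, release, lift straight up and go over the fin.

```bash
python3 -m pendant '[[[-0.3,0,-0.1,0],[0,0,0,0]]]'
python3 -m pendant '[[[0,0,0,0],[0,0,0,0],[0,0,0,0],[0,0,0,0],[0,0,0,0],[0,0,0,0]]]' 42
python3 -m pendant '[[[-0.5,0,0,0],[-1,0,0,0],[-2,0,0,0],[-3.2,0,0,0],[-3.5,0,0,0],[-3.5,0,0,0],[-3,0,0,0],[0,-3.15,0,0],[0,-3.15,0,0],[0,-3.15,0,0],[0,-3.15,0,0],[0,-3.15,0,0],[0,-3.15,0,0],[0,0,0,0]]]'
python3 -m pendant '[[[0,0,0,5],[0,0,0,6],[0,0,0,6],[0,0,0,6],[0,0,0,6],[0,0,0,6],[0,0,0,6],[0,0,0,6],[0,0,0,6],[0,0,0,6],[0,0,0,6],[0,0,0,6],[0,0,0,6],[0,0,0,6],[0,0,0,5],[0,0,0,2],[0,0,0,0],[0,0,0,0]]]'
python3 - <<'E'
from h import *
import pickle
s,M=st();c=robot.get_calibration("wrist");f=robot.grab_frame("wrist");g=robot.grab_frame("scene")
pickle.dump(c,open("w6.pkl","wb"))
o=np.zeros((600,800,3),np.uint8)
o[:330,:]=cv2.convertScaleAbs(cv2.resize(g[:,:,::-1][165:248,240:441],(800,330),interpolation=cv2.INTER_CUBIC),alpha=1.6)
o[330:,:400]=cv2.convertScaleAbs(cv2.resize(f[:,:,::-1][100:370,56:456],(400,270)),alpha=1.2)
cv2.imwrite("pics/w6.png",o)
E
```

```text
clock: 11.78
eef_pos: [0.5537, 0.1639, 0.0644]
orientation: [-0.057, 0.703, 0.057, 0.707]
ft_force: [0.9, -4.0, 5.8]
opening: 0.0236
clock: 12.28
eef_pos: [0.5514, 0.1643, 0.0616]
orientation: [-0.057, 0.705, 0.057, 0.705]
ft_force: [0.1, -0.1, 0.5]
opening: 0.0354
clock: 13.45
eef_pos: [0.583, -0.0275, 0.2302]
orientation: [-0.056, 0.704, 0.054, 0.706]
ft_force: [0.4, -0.7, 0.0]
opening: 0.0362
clock: 14.95
eef_pos: [0.5822, -0.0218, 0.2298]
orientation: [0.458, 0.539, -0.457, 0.539]
ft_force: [-1.0, -0.2, 0.2]
opening: 0.0355
t 14.95 pos [ 0.5822 -0.0218  0.2298] xax [ 0.001 -0.    -1.   ] zyaw -80.63 q [-0.24  0.18  1.58  0.    1.38  1.16] F [-1.  -0.2  0.2] op 0.0355
```

View pics/w6.png

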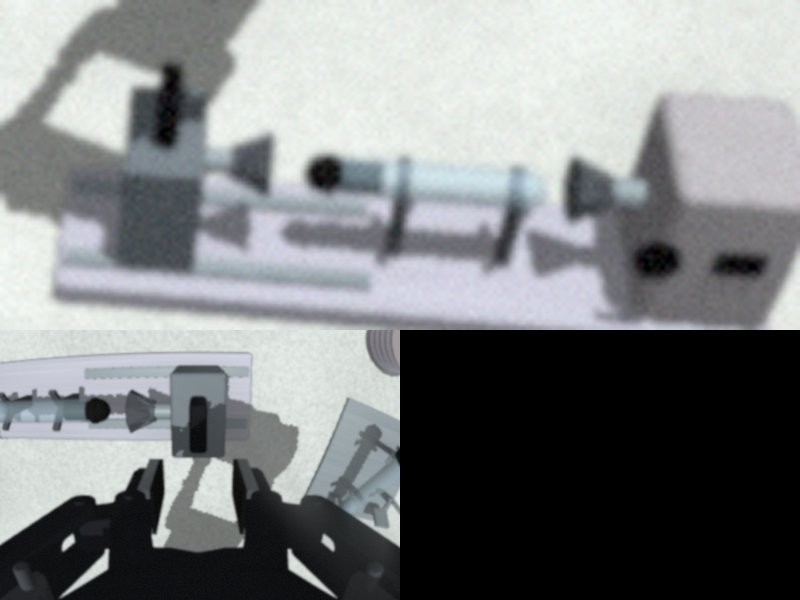

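Both views: the tube lies level in the rests, its stopper at scene (325,172), the tail cup's mouth at (270,165), the head cup's at (570,188). In the wrist inset the fin is at about x 190–207, y 397–452, between the jaws. Now to compute the fin's centre.

```bash
python3 - <<'E'
from h import *
import pickle
c=pickle.load(open("w6.pkl","rb"))
K=c["camera_matrix"];print("cam",-cv2.Rodrigues(c["rvec"])[0].T@c["tvec"])
a=1.7327;e=np.array([np.cos(a),np.sin(a)]);n=np.array([e[1],-e[0]])
pan=lambda P:wproj(P,c)-[56,100]+[0,330]
def box(ct,hx,hy,z0,z1): return np.array([np.r_[ct+i*hx*e+j*hy*n,z] for z in(z0,z1) for i in(-1,1) for j in(-1,1)])
for ct in([.583,-.024],[.5788,-.0246]):
    for nm,b in(("fin",box(np.array(ct),.007,.02,.115,.155)),("blk",box(np.array(ct),.025,.04,.02,.115))):
        print(ct,nm,pan(b).round(0).astype(int).tolist())
# measured
raw=lambda x,y:np.array([x,y])+[56,-230]
for nm,x,y,z in(("blk TL",171,373,.115),("blk TR",226,373,.115),("blk BL",171,457,.115),("blk BR",224,457,.115),("fin L",190,420,.155),("fin R",207,420,.155),("dome",97,411,.086),("cupmouth mid",126,412,.09)):
    P=wplane(raw(x,y),c,z);d=P[:2]-[.5506,.1810];print(nm,P.round(4),"along %.1f lat %.1f"%(d@e*1e3,d@n*1e3))
s=robot.observe();d=s["eef_pos"][:2]-[.5506,.1810];print("TCP along",d@e*1e3,d@n*1e3)
E
```

```text
cam [ 0.64915877 -0.01035151  0.37304614]
[0.583, -0.024] fin [[208, 440], [208, 396], [193, 440], [192, 396], [210, 456], [210, 406], [192, 456], [192, 406]]
[0.583, -0.024] blk [[220, 430], [221, 366], [179, 430], [179, 366], [227, 460], [229, 374], [174, 460], [172, 374]]
[0.5788, -0.0246] fin [[208, 444], [208, 401], [193, 444], [192, 401], [209, 461], [210, 412], [192, 461], [192, 412]]
[0.5788, -0.0246] blk [[219, 433], [221, 369], [179, 433], [179, 369], [227, 464], [229, 379], [174, 464], [172, 379]]
blk TL [0.6192 0.0079 0.115 ] along -181.9 lat 39.8
blk TR [ 0.627  -0.0393  0.115 ] along -229.8 lat 39.9
blk BL [ 0.5417 -0.003   0.115 ] along -180.2 lat -38.4
blk BR [ 0.5497 -0.052   0.115 ] along -229.8 lat -38.4
fin L [ 0.5908 -0.0143  0.155 ] along -199.2 lat 8.1
fin R [ 0.5928 -0.0271  0.155 ] along -212.1 lat 8.1
dome [0.5663 0.0808 0.086 ] along -101.4 lat -0.7
cupmouth mid [0.5712 0.0489 0.09  ] along -133.7 lat -1.0
TCP along -205.40081420263 -1.5336695430546756
```

```bash
python3 -m pendant '[[[2,0.1,0,0],[3,0,0,0],[3,0,0,0],[1.6,0,0,0],[1,0,0,0],[0,0,0,0]]]'
python3 -m pendant '[[[0,0,0,0],[0,0,0,0],[0,0,0,0],[0,0,0,0],[0,0,0,0],[0,0,0,0],[0,0,0,0],[0,0,0,0]]]' 5
python3 -c "
from h import *
st()"
```

```text
clock: 15.55
eef_pos: [0.5815, -0.0216, 0.1206]
orientation: [0.457, 0.54, -0.459, 0.537]
ft_force: [0.1, 0.6, 0.1]
opening: 0.0361
clock: 16.22
eef_pos: [0.5843, -0.022, 0.1249]
orientation: [0.458, 0.538, -0.457, 0.54]
ft_force: [-1.3, 3.1, 6.6]
opening: 0.013
t 16.22 pos [ 0.5843 -0.022   0.1249] xax [ 0.003 -0.    -1.   ] zyaw -80.70 q [-0.24  0.28  1.67  0.    1.19  1.16] F [-1.3  3.1  6.6] op 0.0130
```

```bash
python3 -m pendant '[[[0,0,-0.5,0],[0,0,-0.8,0],[0,0,-0.8,0],[0,0,-0.8,0],[0,0,-0.4,0],[0,0,0,0]]]'
python3 -m pendant '[[[0,0,-0.4,0],[0,0,-0.4,0],[0,0,-0.4,0],[0,0,-0.3,0]]]'
python3 -m pendant '[[[0,0,-0.3,0],[0,0,-0.3,0],[0,0,-0.3,0],[0,0,-0.3,0]]]'
```

```text
clock: 16.72
eef_pos: [0.5793, 0.008, 0.1249]
orientation: [0.457, 0.537, -0.458, 0.541]
ft_force: [0.2, -8.2, 3.9]
opening: 0.0132
clock: 17.05
eef_pos: [0.5771, 0.0216, 0.1249]
orientation: [0.457, 0.536, -0.459, 0.541]
ft_force: [-0.1, -11.3, 3.2]
opening: 0.0132
clock: 17.38
eef_pos: [0.5752, 0.0333, 0.1249]
orientation: [0.457, 0.536, -0.459, 0.541]
ft_force: [-1.0, -13.1, 4.8]
opening: 0.0129
```

```bash
for i in 1; do python3 -m pendant '[[[0,0,-0.15,0],[0,0,-0.15,0]]]'; done
python3 -m pendant '[[[0,0,-0.1,0],[0,0,-0.1,0]]]'
python3 -m pendant '[[[0,0,-0.1,0],[0,0,-0.1,0]]]'
python3 -m pendant '[[[0,0,-0.1,0],[0,0,-0.1,0]]]'
```

```text
clock: 17.55
eef_pos: [0.5747, 0.0363, 0.1249]
orientation: [0.457, 0.536, -0.459, 0.541]
ft_force: [0.8, -13.6, 4.7]
opening: 0.0135
clock: 17.72
eef_pos: [0.5744, 0.0382, 0.1249]
orientation: [0.457, 0.536, -0.459, 0.541]
ft_force: [-0.1, -13.1, 4.9]
opening: 0.0131
clock: 17.88
eef_pos: [0.574, 0.0401, 0.1249]
orientation: [0.457, 0.536, -0.459, 0.541]
ft_force: [-0.9, -12.9, 4.5]
opening: 0.0128
clock: 18.05
eef_pos: [0.5737, 0.0421, 0.1249]
orientation: [0.457, 0.536, -0.459, 0.541]
ft_force: [0.2, -13.1, 4.5]
opening: 0.0133
```

```bash
python3 - <<'E'
from h import *
st()
g=robot.grab_frame("scene")
cv2.imwrite("pics/s7.png",cv2.convertScaleAbs(cv2.resize(g[:,:,::-1][165:248,270:441],(800,388),interpolation=cv2.INTER_CUBIC),alpha=1.6))
E
```

```text
t 18.05 pos [0.5737 0.0421 0.1249] xax [ 0.004 -0.007 -1.   ] zyaw -80.74 q [-0.13  0.26  1.7  -0.01  1.18  1.28] F [  0.2 -13.1   4.5] op 0.0133
```

View pics/s7.png

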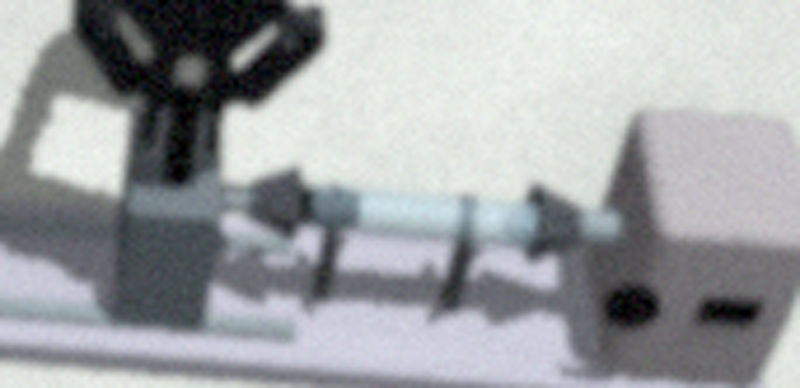

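The stopper sits in the tail cup and the round bottom is entering the head cup. I'll advance in 1 mm steps, watching for the 3 N preload step.

```bash
python3 -m pendant '[[[0,0,-0.05,0],[0,0,-0.05,0]]]' | grep -E "eef|ft"
python3 -m pendant '[[[0,0,-0.05,0],[0,0,-0.05,0]]]'| grep -E "eef|ft"
python3 -m pendant '[[[0,0,-0.05,0],[0,0,-0.05,0]]]'| grep -E "eef|ft"
python3 -m pendant '[[[0,0,-0.05,0],[0,0,-0.05,0]]]'| grep -E "eef|ft"
```

```text
eef_pos: [0.5735, 0.0431, 0.1249]
ft_force: [0.2, -12.8, 4.1]
eef_pos: [0.5734, 0.0441, 0.1249]
ft_force: [-0.1, -12.4, 5.7]
eef_pos: [0.5732, 0.045, 0.1249]
ft_force: [-1.0, -13.2, 4.2]
eef_pos: [0.5731, 0.046, 0.1249]
ft_force: [-0.4, -12.7, 4.5]
```

```bash
python3 -m pendant '[[[0,0,-0.05,0],[0,0,-0.05,0]]]' | grep -E "eef|ft"
python3 -m pendant '[[[0,0,-0.05,0],[0,0,-0.05,0]]]'| grep -E "eef|ft"
python3 -m pendant '[[[0,0,-0.05,0],[0,0,-0.05,0]]]'| grep -E "eef|ft"
```

```text
eef_pos: [0.5729, 0.047, 0.1249]
ft_force: [0.1, -13.7, 4.5]
eef_pos: [0.5728, 0.048, 0.1249]
ft_force: [-0.7, -14.2, 4.6]
eef_pos: [0.5726, 0.049, 0.1249]
ft_force: [-0.5, -12.8, 4.3]
```

```bash
python3 -m pendant '[[[0,0,-0.05,0],[0,0,-0.05,0]]]' | grep -E "eef|ft"
python3 -m pendant '[[[0,0,-0.05,0],[0,0,-0.05,0]]]'| grep -E "eef|ft"
python3 -m pendant '[[[0,0,-0.05,0],[0,0,-0.05,0]]]'| grep -E "eef|ft"
```

```text
eef_pos: [0.5725, 0.0496, 0.1249]
ft_force: [-0.0, -15.1, 3.8]
eef_pos: [0.5724, 0.0503, 0.1249]
ft_force: [0.2, -15.9, 4.5]
eef_pos: [0.5722, 0.0512, 0.1249]
ft_force: [-0.4, -17.0, 4.3]
```

The force left the 12.9 N baseline at y ≈ 0.0495, which is the 3 N preload, and then kept rising gently: the tube is seated and the spring is giving. About 3.3 mm more brings it to half travel.

```bash
python3 -m pendant '[[[0,0,-0.05,0],[0,0,-0.05,0]]]' | grep -E "eef|ft"
python3 -m pendant '[[[0,0,-0.05,0],[0,0,-0.05,0]]]'| grep -E "eef|ft"
python3 -m pendant '[[[0,0,-0.05,0],[0,0,-0.05,0],[0,0,-0.03,0]]]'| grep -E "eef|ft"
python3 -c "
from h import *
import numpy as np
F=[]
s=st()"
```

```text
eef_pos: [0.5721, 0.052, 0.1249]
ft_force: [-0.5, -17.0, 3.9]
eef_pos: [0.572, 0.0529, 0.125]
ft_force: [0.0, -16.9, 5.2]
eef_pos: [0.5718, 0.054, 0.1249]
ft_force: [0.3, -18.4, 3.2]
t 20.35 pos [0.5718 0.054  0.1249] xax [ 0.004 -0.009 -1.   ] zyaw -80.76 q [-0.11  0.26  1.7  -0.01  1.18  1.3 ] F [  0.3 -18.4   3.2] op 0.0131
```

Spring force is about 5.5 N, roughly 4.5 mm in. I'll unload the arm before releasing.

```bash
python3 -m pendant '[[[0,0,0.1,0],[0,0,0,0]]]' | grep -E "eef|ft"
python3 -m pendant '[[[0,0,0.05,0],[0,0,0,0]]]' | grep -E "eef|ft"
```

```text
eef_pos: [0.5718, 0.054, 0.1249]
ft_force: [-0.2, -14.1, 4.3]
eef_pos: [0.5717, 0.054, 0.1249]
ft_force: [-1.2, -12.1, 5.0]
```

```bash
python3 -m pendant '[[[0,0,0.1,0],[0,0,0.1,0],[0,0,0,0],[0,0,0,0]]]' | grep -E "eef|ft"
python3 -m pendant '[[[0,0,0,0],[0,0,0,0],[0,0,0,0],[0,0,0,0],[0,0,0,0],[0,0,0,0]]]' 45
python3 -m pendant '[[[-0.5,0,0,0],[-1.5,0,0,0],[-3,0,0,0],[-3.5,0,0,0],[-3.5,0,0,0],[0,3.5,0,0],[0,3.5,0,0],[0,0,0,0],[0,0,0,0]]]'
python3 - <<'E'
from h import *
import pickle
s,M=st();g=robot.grab_frame("scene");f=robot.grab_frame("wrist");t=robot.grab_frame("top")
pickle.dump((robot.get_calibration("wrist"),f,g,t),open("w8.pkl","wb"))
o=np.zeros((600,800,3),np.uint8)
E=lambda i,sz,k:cv2.convertScaleAbs(cv2.resize(i[:,:,::-1],sz,interpolation=cv2.INTER_CUBIC),alpha=k)
o[:340]=E(g[165:238,270:441],(800,340),1.6)
o[340:,:400]=E(f[100:360,56:456],(400,260),1.2); o[340:,400:]=E(t[160:262,85:365-123],(400,260),1.6)
cv2.imwrite("pics/fin.png",o)
E
```

```text
eef_pos: [0.5717, 0.054, 0.1249]
ft_force: [-1.9, -4.9, 5.1]
clock: 21.52
eef_pos: [0.5703, 0.0558, 0.1228]
orientation: [0.458, 0.539, -0.458, 0.539]
ft_force: [0.6, 0.7, 0.1]
opening: 0.0383
clock: 22.27
eef_pos: [0.6401, 0.0671, 0.2418]
orientation: [0.457, 0.539, -0.458, 0.538]
ft_force: [-0.6, -0.5, 0.0]
opening: 0.0385
t 22.27 pos [0.6401 0.0671 0.2418] xax [-0.002  0.    -1.   ] zyaw -80.70 q [-0.08  0.33  1.37 -0.    1.44  1.33] F [-0.6 -0.5  0. ] op 0.0385
```

View pics/fin.png

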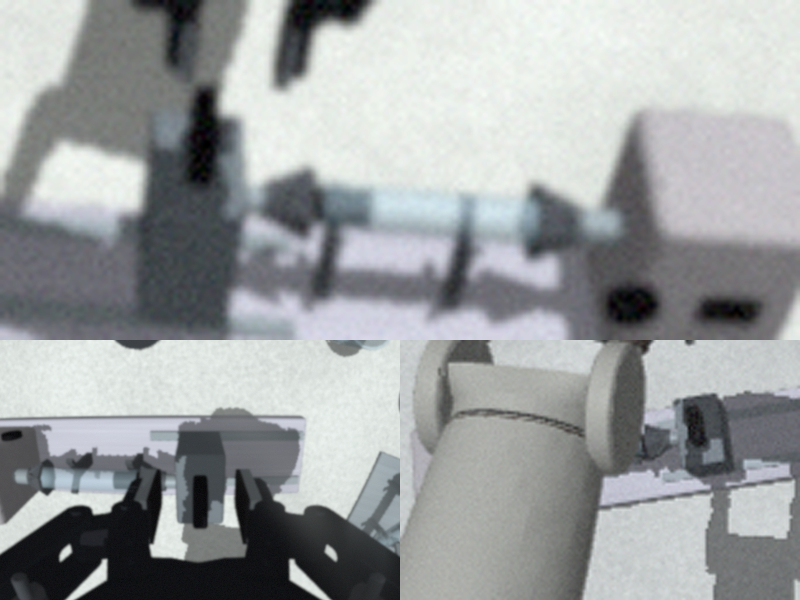

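The picture shows the tube level between the two cups, above its rests, with the sprung shaft visibly shortened and the gripper clear. Seating at tail x ≈ -71 mm implies a dome tip of about 23 mm. That fits the 20–32 mm range and my visual estimate of 24–25 mm, so I'm handing in.

```bash
python3 -c "
from workcell import robot
print(robot.finish_job())"
```

```text
the job is handed in; nothing more can be done
None
```

The job is done and handed in at about 22 s. The tube with the domed stopper is in the spinner, round bottom in the head cup and stopper in the tailstock cup.

**What I did:** I gripped the tube on the glass about 10.5 mm below its origin and lifted it out square to its axis. I laid it flat in the two rests, letting it pivot in the pads against the head-side rest (about 11 N, 27 N at the end). Then I pinched the tailstock fin, slid it up, unloaded the arm and let go.

**Last checks:**
- **Spring:** The slide force left its 12.9 N baseline with a rise of about 3 N at seating. It reached 18.4 N, so the spring takes about 5.5 N and is about 4.5 mm in. It did not reach its stop.
- **Picture:** The final image shows the tube level between the cups, above the rests, with the gripper clear and reading no force. At that coarse resolution I could judge the 4 mm clearance over the rests only roughly.
- **Tailstock:** I did not measure its position again after letting go.
- **Other things:** I steered clear of the capped tube, jar, dishes, burner and brown look-alike, but made no separate check of each at the end.

**Disagreement:** My first overhead-camera fit of the spinner was about 5 mm off sideways and 4 mm along its axis, judged against the wrist camera. I used the wrist-camera values, and the tube settled into the rests as expected.

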